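Hook the chipper's return spring onto its post with the spring puller

TASK

Take the blue-handled spring puller from its grey stand, put its pin down through the round eye at the yellow end of the vegetable chipper's return spring, stretch the spring and swing it sideways until its hook lies round the red-capped post, then ease it back so that the spring stays hooked there by its own pull. Do not touch the spring with the gripper or the arm: use the puller. Finally stand the puller upright in its stand again and let go.

Things in the scene. Friction and masses are not known exactly. Their poses are not given: they have to be found in the camera images.
- puller_handle (a point): Centre of the blue square handle of the loose spring puller (24 x 24 mm, 52 mm tall; tool 0.1 to 0.15 kg). z is up along the tool, x and y square to the flats. Below it a round steel guard, 60 mm wide, 5 mm thick, its underside 31 mm below this point, then a straight 9 mm pin down the axis. At the start it stands upright in the grey stand, guard on the stand's top.
- puller_tip (a point): Lowest point of the puller's pin, on the tool's axis, 89 mm below the handle centre and 58 mm below the guard's underside. The pin's lowest 12 mm are a ball, 12 mm wide; above it the pin is 9 mm thick.
- spring_eye (a point): Centre of the round yellow eye at the spring's free end: level ring of 6 mm wire, 28 mm inside, 44 mm above the table. x runs along the spring away from its pivot, y to the side the lip is on. It stretches along x, swings level, cannot rise. Lies 17 mm to +y of the spring's centre line and, slack, 155 mm along it from the pivot. When pulled, its centre trails the pin by 9.5 mm.
- hook_seat (a point): Middle of the yellow J hook's mouth, where the post belongs; 27 mm behind (-x of) the eye centre, same axes. 6 mm wire, centres: shank 17 mm to -y, front bar 7 mm to +x, lip 17 mm to +y, its wire end 12 mm to -x of here. The mouth is open to -x between lip and shank: the lip passes the post on its far (+x) side, then the hook comes back. Hooked, the post settles against the lip, 10 mm to +y.
- anchor_post (a point): Axis of the fixed upright brass post with red cap on the chipper's base, at the spring's height (44 mm); post 8 mm thick, cap 13 mm wide, top 58 mm above the table. x points from the spring's pivot to the post. The base is a steel plate 300 x 150 mm, long along x, its top 16 mm above the table, reaching 95 mm beyond the post; two red lugs stand behind the pivot.
- spring_swing (a joint): Level swing of the spring about its pivot stud, whose axis is 165 mm from the post along the post's -x. rad; 0: spring along the post's x; positive towards the post's +y. Light friction: it stays where left. Starts at -0.5 to -0.35 (aside, to the post's -y); hooked, about -0.16.
- spring_stretch (a joint): Stretch of the spring, m: 0 slack, at most 0.085. Pull = 70 N/m x (stretch + 0.008 m): 3 N hooked (stretch about 0.035), 5.1 N at 0.065, where the lip passes the post at least 10 mm clear.
- stand_hole (a point): Centre of the 31 mm hole in the top plate of the fixed grey puller stand (plate 74 x 74 mm; this point is on its top, 66 mm above the table). The puller's pin hangs in the hole, its guard rests on the plate.
Mind the look-alikes: they are no part of the job. What is shaped like the part that bears puller_handle but orange or turquoise is not meant.

How it is judged:
By the outcome, as a careful person would: the job done as asked, in the order asked, and still so for the second after the job is handed in, with the robot touching nothing.
It also fails if it takes over 54 s, if anything falls off the work surface, if the arm or the gripper's body presses on something with over 40 N, if the wrist force passes 120 N, or if a joint passes its speed limit or range.

ROBOT

A 6-joint arm with a two-finger parallel gripper is mounted at the origin on a cart in front of the work surface, level with it; the furniture and walls round the work are solid. World frame = base frame: x ahead of the robot, y to its left, z up, the work surface at z = 0. Lengths are in mm, angles in degrees, forces in N, time in s.
With the tool pointing down it reaches from about 400 to 925 mm from the base axis. Payload 3.4 kg.
Tool frame: the origin (TCP) lies midway between the tips of the shut fingers; the grasp point (between the pads) lies env.grasp_offset behind it (env.grasp_offset is the distance from the TCP to the grasp point, in mm); z points along the fingers, y is the line along which they close (so a half turn about z gives the same grasp; the last joint's range is limited). The gripper opens to 85 mm and grips with 20 to 120 N. Pads are 22 mm wide; open, the fingers measure 114 mm over their backs; the gripper's body (76 mm by 85 mm) begins 54 mm behind the grasp point. The pads swing forward as they close: fully open they stand 13 mm farther back than shut.
Start: joints at [-72.852, 17.578, 86.31, -0, 76.112, -4.211], TCP at [209.406, -535.519, 231.305] pointing down, gripper open.
Joint ranges: [-179.03, 179.03], [-60, 130.46], [8.19, 133.38], [-81.62, 261.62], [5.75, 156.47], [-153.77, 153.77]. Speed limits (degrees/s): [147.25, 147.25, 180, 180, 180, 180].

INTERFACE

Orientations are given as a 3x3 rotation matrix whose columns are the frame's x, y, z axes.
In Python, from workcell import read_state, imaging, sign_off, env gives the robot as it stands.
- The arm moves only by the tool apply_moves, never from a script. Its argument "targets" is a list of rows, each an object of numbers: "tx", "ty", "tz": the shift along the tool's x, y, z in cm; "ax", "ay", "az": the turn, a rotation vector about the tool's x, y, z in rad; "jaw": the closure in counts, from 0 (fully open) to 255 (shut). In form: [{"tx": .., "ty": .., "tz": .., "ax": .., "ay": .., "az": .., "jaw": ..}, ...]. A call has 1 to 12 rows; each row is the pose to reach, as a shift and turn from the pose commanded when the call began, along the tool's axes at that moment; what a row does not reach only later rows make up. A row lasts 1/12 s, in which the tool goes at most 41.7 mm and 7.16 degrees, less where a joint would pass 70% of its speed; a pose out of reach is approached as far as the arm can. A call with a gripper value outside its range is refused whole. The fingers move at their own pace and stop on an object; "grip_force" is the grip in N (left out, the last holds). Time passes only in rows, so rows that repeat a pose let the fingers close. It gives the time, the measured TCP pose, the force, the opening and the grip force at its end, in the units of the state.
- read_state(): the state, without advancing time (a new reading comes with each control period).
- imaging.capture(name): name is "side" or "top" or "wrist"; returns a dict with "color" (384x512x3 uint8, red, green, blue), "fovy" (degrees; the focal length in pixels is half the picture's height over the tangent of half this angle, whatever the lens; pixels are square), "cx", "cy" (the principal point, pixels), "R" (3x3) and "t" (3): a world point X has camera coordinates R X + t; the wrist camera has in their place "mount" (4x4, takes a point from camera to tool coordinates, whose origin is the TCP and whose axes are the flange's). Camera axes: x right, y down, z forward; pixel columns grow to the right and rows downward; lengths in mm; the calibration is good to about 2 mm. A picture is of the moment at which its call begins: read the wrist's pose just before it. There is no depth.
- sign_off(): hands the job in; it is judged then, once.
The state is a dict: "t": time; "qpos": joint angles; "qvel": joint speeds; "effort": joint torques, N m; "ee_pos": TCP position; "tcp_rot": TCP orientation; "force": force on the tool from outside, world axes, zero at the start; "ft_torque": the same for the moment, N m; "grip_width": opening from 0.0 (shut) to 1.0 (fully open); "grasp_force": force on a finger pad.
Only numpy, scipy, OpenCV 4.12 (cv2) and the standard library are available. Lean on these libraries where they do the work, as an engineer would, in place of code of your own. Each camera call takes 0.05 s, during which the arm holds its last target. There are 200 camera calls.

## Working session

There is one attempt and no reset: what is moved stays moved. The work goes in short steps, Python scripts to look and compute and a tool call to move; the robot and the scene stay as the last step left them, time stands still between calls to the robot, and variables do not carry over. Pictures are saved under pics/ and viewed, at most 13 in all, crops included, and the job is handed in when it is done.

Besides the shell and the picture viewer there is one more tool, called after ">>>" as a command line: name --argument value ..., lists and objects as JSON in quotes. apply_moves: Moves the arm, as the interface text tells. Its arguments: {"type":"object","properties":{"targets":{"type":"array"},"grip_force":{"type":"number"}},"required":["targets"]}

```bash
mkdir -p pics; cat > h.py <<'E'
import numpy as np, cv2
from workcell import read_state, imaging, sign_off, env
def cap(n,save=None):
    s=read_state(); c=imaging.capture(n)
    if n=="wrist":
        M=np.array(c["mount"]); Rt=np.array(s["tcp_rot"]); p=np.array(s["ee_pos"])
        Rwc=Rt@M[:3,:3]; o=p+Rt@M[:3,3]
    else:
        R=np.array(c["R"]); Rwc=R.T; o=-R.T@np.array(c["t"])
    c["Rwc"],c["o"]=Rwc,o
    c["f"]=c["color"].shape[0]/2/np.tan(np.radians(c["fovy"])/2)
    if save: cv2.imwrite("pics/"+save,c["color"][:,:,::-1])
    return c
def onz(c,u,v,z):
    d=c["Rwc"]@np.array([(u-c["cx"])/c["f"],(v-c["cy"])/c["f"],1.]); o=c["o"]
    return o+d*(z-o[2])/d[2]
def proj(c,X):
    q=c["Rwc"].T@(np.array(X,float)-c["o"]); return c["f"]*q[:2]/q[2]+[c["cx"],c["cy"]]
def blobs(c,lo,hi,amin=15):
    h=cv2.cvtColor(c["color"],cv2.COLOR_RGB2HSV)
    m=cv2.inRange(h,np.array(lo),np.array(hi))
    n,l,st,ce=cv2.connectedComponentsWithStats(m)
    return [(st[i].tolist(),ce[i].round(1).tolist()) for i in range(1,n) if st[i][4]>=amin]
E
python3 - <<'E'
from h import *
s=read_state(); print(s["ee_pos"],np.round(s["tcp_rot"],3).tolist(),s["grip_width"],env.grasp_offset,s["t"])
for n in("top","side"):
    c=cap(n,n+"0.png"); print(n,c["f"],c["cx"],c["cy"],c["o"].round(),c["Rwc"].round(3).tolist())
    print("blue",blobs(c,(105,120,50),(130,255,255))); print("yel",blobs(c,(22,120,80),(34,255,255))); print("red",blobs(c,(0,150,70),(5,255,255)),blobs(c,(174,150,70),(180,255,255)))
E
```

```text
[ 209.1769684  -534.82312666  230.39364532] [[0.931, 0.364, -0.001], [0.364, -0.931, 0.002], [0.0, -0.002, -1.0]] 1.0016331921605692 18.700000000000003 0.0
top 462.48239901406316 255.7524227446955 187.03358637737244 [ 392.   76. 1219.] [[-0.01, -0.996, 0.085], [-1.0, 0.009, -0.011], [0.01, -0.085, -0.996]]
blue [([196, 184, 11, 12, 95], [200.9, 189.3])]
yel [([113, 80, 21, 22, 249], [124.1, 91.1]), ([92, 125, 7, 9, 19], [95.4, 127.8]), ([91, 129, 4, 6, 16], [92.4, 131.6]), ([90, 139, 10, 11, 44], [94.5, 143.3]), ([302, 140, 36, 18, 177], [315.6, 147.6]), ([90, 151, 8, 5, 18], [93.7, 153.1]), ([89, 177, 10, 17, 43], [92.3, 184.6]), ([89, 195, 5, 10, 22], [90.8, 198.8]), ([88, 233, 9, 13, 51], [92.3, 239.3]), ([87, 283, 9, 24, 63], [91.8, 293.9]), ([87, 299, 19, 25, 116], [94.4, 313.8]), ([444, 307, 11, 10, 26], [449.2, 311.0]), ([317, 308, 114, 43, 1069], [373.8, 324.2]), ([415, 308, 11, 20, 66], [420.5, 315.3]), ([439, 308, 7, 5, 15], [441.7, 309.4]), ([456, 308, 8, 7, 19], [459.9, 310.8]), ([106, 310, 120, 50, 2119], [169.9, 329.9]), ([393, 313, 7, 8, 21], [396.0, 316.1]), ([424, 31
[... 912 characters left out ...]
[186.8, 371.8]), ([174, 372, 10, 12, 26], [178.2, 377.4])]
red [([440, 116, 17, 17, 143], [448.3, 123.9]), ([371, 133, 11, 5, 39], [376.1, 134.8]), ([379, 163, 10, 6, 33], [383.2, 165.3]), ([306, 164, 4, 4, 15], [307.4, 165.6]), ([226, 243, 17, 10, 63], [233.9, 247.6])] []
side 446.49205275245004 259.6950688201782 197.37436110421743 [ 730. -677. 1159.] [[0.948, 0.258, -0.187], [0.319, -0.769, 0.554], [-0.001, -0.585, -0.811]]
blue [([270, 153, 10, 17, 115], [274.5, 160.8])]
yel [([271, 246, 19, 27, 119], [280.7, 256.7])]
red [([223, 173, 3, 13, 33], [224.1, 178.8]), ([242, 298, 4, 10, 34], [243.8, 302.9]), ([273, 302, 4, 10, 32], [274.5, 306.5]), ([251, 358, 19, 22, 219], [260.1, 369.5])] []
```

View pics/top0.png

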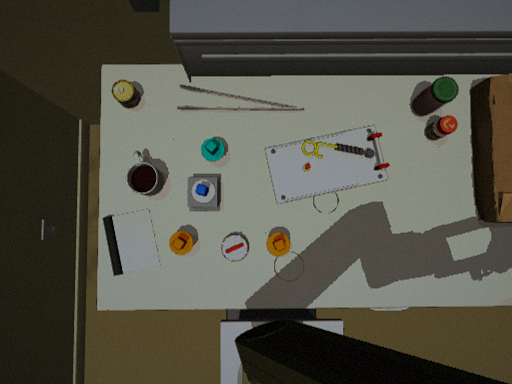

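View pics/side0.png

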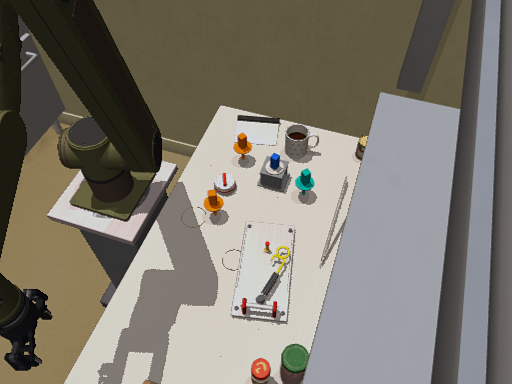

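```bash
python3 - <<'E'
from h import *
T=cap("top");S=cap("side")
def tri(a,b):
    A=[];B=[]
    for c,(u,v) in((T,a),(S,b)):
        d=c["Rwc"]@np.array([(u-c["cx"])/c["f"],(v-c["cy"])/c["f"],1.]);d/=np.linalg.norm(d)
        P=np.eye(3)-np.outer(d,d);A.append(P);B.append(P@c["o"])
    return np.linalg.lstsq(np.vstack(A),np.hstack(B),rcond=None)[0].round(1)
print("handle",tri((201,189.3),(274.5,160.8)), onz(T,201,189.3,115),onz(S,274.5,160.8,97))
for c,b,n in((T,(262,120,130,90),"t"),(S,(228,218,72,104),"s")):
    x,y,w,h=b; im=c["color"][y:y+h,x:x+w,::-1]
    cv2.imwrite(f"pics/{n}1.png",cv2.resize(im,None,fx=5.5,fy=5.5,interpolation=cv2.INTER_CUBIC))
    hs=cv2.cvtColor(c["color"],cv2.COLOR_RGB2HSV)
    for nm,lo,hi in(("red",(0,150,60),(10,255,255)),("yel",(20,140,80),(35,255,255))):
        print(n,nm,[q for q in blobs(c,lo,hi,6) if x<q[1][0]<x+w and y<q[1][1]<y+h])
print("post t",onz(T,307,166,56),"piv",onz(T,369,154,50),"piv s",onz(S,260,299,50))
# stand top plate corners by dark grey mask
E
```

```text
handle [483.3 197.1  95. ] [481.46278063 194.84995247 115.        ] [483.90628252 195.49576901  97.        ]
t red [([371, 133, 11, 5, 38], [376.1, 134.9]), ([379, 163, 10, 6, 35], [383.2, 165.4]), ([306, 164, 4, 5, 18], [307.4, 165.8])]
t yel [([302, 140, 36, 18, 162], [315.7, 147.6]), ([303, 166, 6, 5, 13], [305.1, 168.5])]
s red [([266, 242, 3, 4, 10], [267.0, 243.2]), ([242, 298, 4, 10, 34], [243.8, 302.9]), ([273, 302, 4, 15, 45], [274.3, 308.6]), ([243, 309, 2, 5, 10], [243.5, 311.0])]
s yel [([271, 246, 19, 28, 111], [280.9, 256.7]), ([265, 248, 2, 4, 7], [265.4, 249.6])]
post t [543.05955115 -67.31038473  56.        ] piv [ 573.3783611  -227.45743105   50.        ] piv s [ 579.98552461 -232.03095175   50.        ]
```

View pics/t1.png

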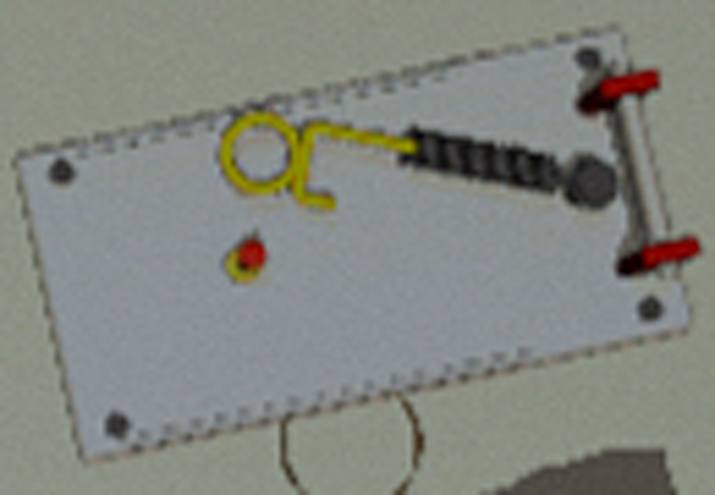

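View pics/s1.png

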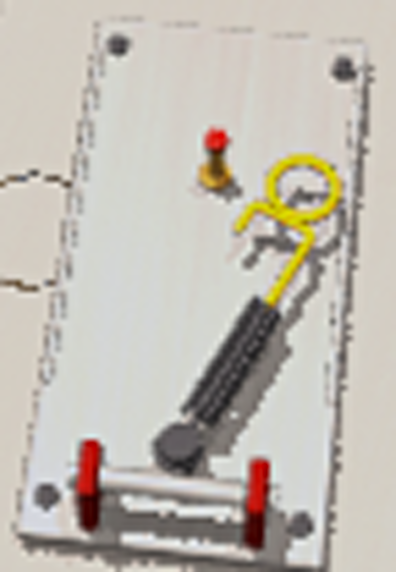

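```bash
cat >> h.py <<'E'
def tri(T,a,S,b):
    A=[];B=[]
    for c,(u,v) in((T,a),(S,b)):
        d=c["Rwc"]@np.array([(u-c["cx"])/c["f"],(v-c["cy"])/c["f"],1.]);d/=np.linalg.norm(d)
        P=np.eye(3)-np.outer(d,d);A.append(P);B.append(P@c["o"])
    return np.linalg.lstsq(np.vstack(A),np.hstack(B),rcond=None)[0].round(1)
def go(*pts):
    "tool-axis cm shifts from the present measured pose to the world points"
    s=read_state();R=np.array(s["tcp_rot"]);p=np.array(s["ee_pos"])
    print("at",p.round(1),"yaw x",round(float(np.degrees(np.arctan2(R[1,0],R[0,0]))),2),"tilt z",R[:,2].round(4),"F",np.round(s["force"],1),"grip",round(s["grip_width"],3),"t",round(s["t"],2))
    for q in pts: print(q,"->",(R.T@(np.array(q,float)-p)/10).round(2))
E
python3 - <<'E'
from h import *
T=cap("top");S=cap("side");W=cap("wrist")
f=lambda x,o:(x+.5)/5.5-.5+o
t=lambda x,y:(f(x,262),f(y,120)); s=lambda x,y:(f(x,228),f(y,218))
for n,a,b,z in(("eye",(259,152),(303,188),44),("cap",(253,251),(216,139),57),("piv",(590,180),(180,446),50)):
    print(n,tri(T,t(*a),S,s(*b)),onz(T,*t(*a),z).round(1),onz(S,*s(*b),z).round(1))
# plate direction from corner screws at z 16
for a in((61,170),(587,58),(650,308),(116,424)): print("scr T",onz(T,*t(*a),17).round(1))
for a in((118,45),(343,68),(302,523),(46,494)): print("scr S",onz(S,*s(*a),17).round(1))
print(np.round(W["mount"],3).tolist(),W["f"])
go((430,-200,260),(475,196,260))
E
```

```text
eye [594.1 -74.1  41.7] [593.2 -74.1  44. ] [594.9 -75.1  44. ]
cap [545.3 -68.7  56.2] [544.9 -68.7  57. ] [545.7 -69.   57. ]
piv [ 579.2 -228.6   43.8] [ 577.7 -227.2   50. ] [ 580.5 -230.9   50. ]
scr T [589.9  17.3  17. ]
scr T [ 642.2 -236.2   17. ]
scr T [ 521.1 -262.6   17. ]
scr T [468.2  -7.1  17. ]
scr S [469.8  -7.8  17. ]
scr S [590.8  17.3  17. ]
scr S [ 644.5 -236.2   17. ]
scr S [ 522.1 -261.9   17. ]
[[-0.0, -0.964, -0.266, 66.636], [1.0, -0.0, -0.001, 0.477], [0.001, -0.266, 0.964, -143.86], [0.0, 0.0, 0.0, 1.0]] 284.9469575037375
at [ 209.4 -535.4  231.1] yaw x 21.36 tilt z [-1.e-04  4.e-04 -1.e+00] F [ 0.2 -0.5  0.6] grip 0.998 t 0.35
(430, -200, 260) -> [ 32.76 -23.2   -2.88]
(475, 196, 260) -> [ 51.38 -58.44  -2.86]
```

>>> apply_moves --targets '[{"tx":32.8,"ty":-23.2,"tz":-2.9},{"tx":32.8,"ty":-23.2,"tz":-2.9},{"tx":32.8,"ty":-23.2,"tz":-2.9},{"tx":32.8,"ty":-23.2,"tz":-2.9},{"tx":32.8,"ty":-23.2,"tz":-2.9},{"tx":32.8,"ty":-23.2,"tz":-2.9},{"tx":32.8,"ty":-23.2,"tz":-2.9},{"tx":32.8,"ty":-23.2,"tz":-2.9},{"tx":32.8,"ty":-23.2,"tz":-2.9},{"tx":51.4,"ty":-58.4,"tz":-2.9},{"tx":51.4,"ty":-58.4,"tz":-2.9},{"tx":51.4,"ty":-58.4,"tz":-2.9}]'

```text
invalid input
```

```bash
python3 - <<'E'
from h import *
go((475,196,250))
E
```

```text
at [ 209.4 -535.4  231.1] yaw x 21.36 tilt z [-1.e-04  4.e-04 -1.e+00] F [ 0.2 -0.5  0.6] grip 0.998 t 0.35
(475, 196, 250) -> [ 51.38 -58.44  -1.86]
```

>>> apply_moves --targets '[{"tx":32.8,"ty":-23.2,"tz":-2.9,"ax":0,"ay":0,"az":0,"jaw":0},{"tx":32.8,"ty":-23.2,"tz":-2.9,"ax":0,"ay":0,"az":0,"jaw":0},{"tx":32.8,"ty":-23.2,"tz":-2.9,"ax":0,"ay":0,"az":0,"jaw":0},{"tx":32.8,"ty":-23.2,"tz":-2.9,"ax":0,"ay":0,"az":0,"jaw":0},{"tx":32.8,"ty":-23.2,"tz":-2.9,"ax":0,"ay":0,"az":0,"jaw":0},{"tx":32.8,"ty":-23.2,"tz":-2.9,"ax":0,"ay":0,"az":0,"jaw":0},{"tx":32.8,"ty":-23.2,"tz":-2.9,"ax":0,"ay":0,"az":0,"jaw":0},{"tx":32.8,"ty":-23.2,"tz":-2.9,"ax":0,"ay":0,"az":0,"jaw":0},{"tx":32.8,"ty":-23.2,"tz":-2.9,"ax":0,"ay":0,"az":0,"jaw":0},{"tx":51.4,"ty":-58.4,"tz":-2.9,"ax":0,"ay":0,"az":0,"jaw":0},{"tx":51.4,"ty":-58.4,"tz":-2.9,"ax":0,"ay":0,"az":0,"jaw":0},{"tx":51.4,"ty":-58.4,"tz":-2.9,"ax":0,"ay":0,"az":0,"jaw":0}]'

```text
t: 1.35
ee_pos: [433.2, -97.5, 259.1]
tcp_rot: [[0.931, 0.364, 0.001], [0.364, -0.931, -0.0], [0.0, 0.0, -1.0]]
force: [0.6, -0.4, 0.6]
grip_width: 0.996
grasp_force: 0.0
```

```bash
python3 - <<'E'
from h import *
go((475,196,250))
E
```

```text
at [433.2 -97.5 259.1] yaw x 21.35 tilt z [ 5.e-04 -1.e-04 -1.e+00] F [ 0.6 -0.4  0.6] grip 0.996 t 1.35
(475, 196, 250) -> [ 14.58 -25.81   0.91]
```

>>> apply_moves --targets '[{"tx":14.6,"ty":-25.8,"tz":0.9,"ax":0,"ay":0,"az":0,"jaw":0},{"tx":14.6,"ty":-25.8,"tz":0.9,"ax":0,"ay":0,"az":0,"jaw":0},{"tx":14.6,"ty":-25.8,"tz":0.9,"ax":0,"ay":0,"az":0,"jaw":0},{"tx":14.6,"ty":-25.8,"tz":0.9,"ax":0,"ay":0,"az":0,"jaw":0},{"tx":14.6,"ty":-25.8,"tz":0.9,"ax":0,"ay":0,"az":0,"jaw":0},{"tx":14.6,"ty":-25.8,"tz":0.9,"ax":0,"ay":0,"az":0,"jaw":0},{"tx":14.6,"ty":-25.8,"tz":0.9,"ax":0,"ay":0,"az":0,"jaw":0},{"tx":14.6,"ty":-25.8,"tz":0.9,"ax":0,"ay":0,"az":0,"jaw":0},{"tx":14.6,"ty":-25.8,"tz":0.9,"ax":0,"ay":0,"az":0,"jaw":0}]'

```text
t: 2.1
ee_pos: [475.0, 196.6, 249.6]
tcp_rot: [[0.93, 0.369, -0.0], [0.369, -0.93, 0.0], [0.0, -0.0, -1.0]]
force: [0.5, 0.1, -0.4]
grip_width: 1.002
grasp_force: 0.0
```

```bash
python3 - <<'E'
from h import *
go((483,196,200))
c=cap("wrist","w1.png")
for b in blobs(c,(100,100,40),(132,255,255),30): print(b, onz(c,*b[1],123))
E
```

```text
at [475.  196.6 249.6] yaw x 21.63 tilt z [-0.e+00  3.e-04 -1.e+00] F [ 0.5  0.1 -0.4] grip 1.002 t 2.1
(483, 196, 200) -> [0.72 0.35 4.96]
([240, 158, 29, 35, 651], [254.0, 175.2]) [485.30190935 196.53321169 123.        ]
```

View pics/w1.png

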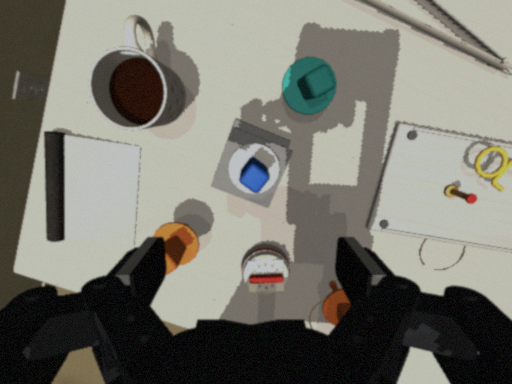

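```bash
cat > hd.py <<'E'
from h import *
def handle(z=123,n="wrist",save=None):
    c=cap(n); h=cv2.cvtColor(c["color"],cv2.COLOR_RGB2HSV)
    m=cv2.inRange(h,np.array((100,100,40)),np.array((132,255,255)))
    V=h[:,:,2][m>0].astype(np.uint8); th,_=cv2.threshold(V.reshape(-1,1),0,255,cv2.THRESH_OTSU)
    mt=((m>0)&(h[:,:,2]>th)).astype(np.uint8)
    k=max(cv2.findContours(mt,cv2.RETR_EXTERNAL,cv2.CHAIN_APPROX_NONE)[0],key=cv2.contourArea)[:,0]
    P=np.array([onz(c,u,v,z)[:2] for u,v in k],np.float32)
    r=cv2.minAreaRect(P); print("otsu",th,np.percentile(V,[5,30,50,70,95]),"top rect",r)
    if save:
        x,y=k.min(0)-25; X,Y=k.max(0)+25; cv2.imwrite("pics/"+save,cv2.resize(c["color"][max(y,0):Y,max(x,0):X,::-1],None,fx=6,fy=6))
    return r
if __name__=="__main__": handle()
E
python3 hd.py
```

```text
otsu 120.0 [ 50.  138.8 171.  185.  188. ] top rect ((482.3588562011719, 195.331787109375), (21.83319091796875, 21.664897918701172), 74.01397705078125)
```

```bash
python3 - <<'E'
from h import *
go((482.6,195.6,150),(482.6,195.6,79))
E
```

```text
at [474.5 193.6 249.6] yaw x 21.42 tilt z [-9.0e-04 -1.2e-03 -1.0e+00] F [ 0.3 -0.1 -0.2] grip 1.001 t 2.2
(482.6, 195.6, 150) -> [0.84 0.1  9.96]
(482.6, 195.6, 79) -> [ 0.85  0.09 17.06]
```

>>> apply_moves --targets '[{"tx":0.8,"ty":0.1,"tz":4,"ax":0,"ay":0,"az":-0.9,"jaw":0},{"tx":0.8,"ty":0.1,"tz":4,"ax":0,"ay":0,"az":-0.9,"jaw":0},{"tx":0.8,"ty":0.1,"tz":4,"ax":0,"ay":0,"az":-0.9,"jaw":0},{"tx":0.8,"ty":0.1,"tz":4,"ax":0,"ay":0,"az":-0.9,"jaw":0},{"tx":0.8,"ty":0.1,"tz":4,"ax":0,"ay":0,"az":-0.9,"jaw":0},{"tx":0.8,"ty":0.1,"tz":4,"ax":0,"ay":0,"az":-0.9,"jaw":0},{"tx":0.8,"ty":0.1,"tz":4,"ax":0,"ay":0,"az":-0.9,"jaw":0},{"tx":0.8,"ty":0.1,"tz":4,"ax":0,"ay":0,"az":-0.9,"jaw":0},{"tx":0.8,"ty":0.1,"tz":4,"ax":0,"ay":0,"az":-0.9,"jaw":0},{"tx":0.8,"ty":0.1,"tz":4,"ax":0,"ay":0,"az":-0.9,"jaw":0},{"tx":0.8,"ty":0.1,"tz":4,"ax":0,"ay":0,"az":-0.9,"jaw":0}]'

```text
t: 3.12
ee_pos: [482.7, 194.7, 210.1]
tcp_rot: [[0.296, 0.955, 0.0], [0.955, -0.296, -0.0], [-0.0, 0.0, -1.0]]
force: [0.2, -0.2, -0.2]
grip_width: 0.998
grasp_force: 0.0
```

```bash
python3 - <<'E'
from hd import *
go()
r=handle();  r=handle()
go((*r[0],150),(*r[0],79))
print(read_state()["qpos"])
E
```

```text
at [482.7 194.7 210.1] yaw x 72.77 tilt z [ 1.e-04 -3.e-04 -1.e+00] F [ 0.2 -0.2 -0.2] grip 0.998 t 3.12
otsu 78.0 [ 47.   85.  100.  105.  134.3] top rect ((482.57574462890625, 195.95120239257812), (21.88199234008789, 21.93499755859375), 72.76144409179688)
otsu 78.0 [ 47.    83.   100.   104.   132.15] top rect ((482.53778076171875, 196.2824249267578), (21.878440856933594, 22.0185546875), 72.7955093383789)
at [482.8 195.3 210. ] yaw x 72.83 tilt z [ 1.e-04 -1.e-04 -1.e+00] F [0.1 0.1 0.2] grip 1.002 t 3.22
(482.53778076171875, 196.2824249267578, 150) -> [ 0.08 -0.05  6.  ]
(482.53778076171875, 196.2824249267578, 79) -> [ 0.09 -0.05 13.1 ]
[ 1.73833595e+01  1.43049870e+01  9.44631021e+01 -6.23834664e-03
  7.12269602e+01  3.45512518e+01]
```

>>> apply_moves --targets '[{"tx":0.1,"ty":0,"tz":4,"ax":0,"ay":0,"az":0,"jaw":0},{"tx":0.1,"ty":0,"tz":8,"ax":0,"ay":0,"az":0,"jaw":0},{"tx":0.1,"ty":0,"tz":11,"ax":0,"ay":0,"az":0,"jaw":0},{"tx":0.1,"ty":0,"tz":13,"ax":0,"ay":0,"az":0,"jaw":0},{"tx":0.1,"ty":0,"tz":13,"ax":0,"ay":0,"az":0,"jaw":0},{"tx":0.1,"ty":0,"tz":13,"ax":0,"ay":0,"az":0,"jaw":120},{"tx":0.1,"ty":0,"tz":13,"ax":0,"ay":0,"az":0,"jaw":200},{"tx":0.1,"ty":0,"tz":13,"ax":0,"ay":0,"az":0,"jaw":255},{"tx":0.1,"ty":0,"tz":13,"ax":0,"ay":0,"az":0,"jaw":255},{"tx":0.1,"ty":0,"tz":13,"ax":0,"ay":0,"az":0,"jaw":255},{"tx":0.1,"ty":0,"tz":13,"ax":0,"ay":0,"az":0,"jaw":255},{"tx":0.1,"ty":0,"tz":13,"ax":0,"ay":0,"az":0,"jaw":255}]' --grip_force 80

```text
t: 4.22
ee_pos: [484.3, 197.4, 81.5]
tcp_rot: [[0.294, 0.956, 0.003], [0.956, -0.294, 0.001], [0.002, 0.003, -1.0]]
force: [0.2, 0.3, 6.2]
grip_width: 0.27
grasp_force: 79.1
```

```bash
python3 - <<'E'
from h import *
go()
E
```

```text
at [484.3 197.4  81.5] yaw x 72.92 tilt z [ 0.0032  0.0011 -1.    ] F [0.2 0.3 6.2] grip 0.27 t 4.22
```

>>> apply_moves --targets '[{"tx":0,"ty":0,"tz":-1,"ax":0,"ay":0,"az":0,"jaw":255},{"tx":0,"ty":0,"tz":-3,"ax":0,"ay":0,"az":0,"jaw":255},{"tx":0,"ty":0,"tz":-6,"ax":0,"ay":0,"az":0,"jaw":255},{"tx":0,"ty":0,"tz":-9,"ax":0,"ay":0,"az":0,"jaw":255},{"tx":0,"ty":0,"tz":-9,"ax":0,"ay":0,"az":0,"jaw":255},{"tx":0,"ty":0,"tz":-9,"ax":0,"ay":0,"az":0,"jaw":255}]'

```text
t: 4.72
ee_pos: [484.4, 197.4, 172.5]
tcp_rot: [[0.294, 0.956, 0.005], [0.956, -0.294, 0.002], [0.003, 0.004, -1.0]]
force: [-1.0, 0.3, -1.5]
grip_width: 0.271
grasp_force: 78.7
```

```bash
python3 - <<'E'
from h import *
go((594.1,-74.4,165))
E
```

```text
at [484.4 197.4 172.5] yaw x 72.93 tilt z [ 0.0051  0.0016 -1.    ] F [-1.   0.3 -1.5] grip 0.271 t 4.72
(594.1, -74.4, 165) -> [-22.77  18.46   0.76]
```

>>> apply_moves --targets '[{"tx":-1.5,"ty":1.2,"tz":0,"ax":0,"ay":0,"az":0,"jaw":255},{"tx":-4,"ty":3.2,"tz":0,"ax":0,"ay":0,"az":0,"jaw":255},{"tx":-7,"ty":5.7,"tz":0,"ax":0,"ay":0,"az":0,"jaw":255},{"tx":-10,"ty":8.1,"tz":0,"ax":0,"ay":0,"az":0,"jaw":255},{"tx":-13,"ty":10.5,"tz":0,"ax":0,"ay":0,"az":0,"jaw":255},{"tx":-16,"ty":13,"tz":0.4,"ax":0,"ay":0,"az":0,"jaw":255},{"tx":-19,"ty":15.4,"tz":0.8,"ax":0,"ay":0,"az":0,"jaw":255},{"tx":-21.5,"ty":17.4,"tz":0.8,"ax":0,"ay":0,"az":0,"jaw":255},{"tx":-22.8,"ty":18.5,"tz":0.8,"ax":0,"ay":0,"az":0,"jaw":255},{"tx":-22.8,"ty":18.5,"tz":0.8,"ax":0,"ay":0,"az":0,"jaw":255},{"tx":-22.8,"ty":18.5,"tz":0.8,"ax":0,"ay":0,"az":0,"jaw":255},{"tx":-22.8,"ty":18.5,"tz":0.8,"ax":0,"ay":0,"az":0,"jaw":255}]'

```text
t: 5.72
ee_pos: [591.5, -74.2, 160.9]
tcp_rot: [[0.294, 0.956, -0.003], [0.956, -0.294, 0.001], [0.001, -0.003, -1.0]]
force: [-0.2, 0.3, -1.6]
grip_width: 0.27
grasp_force: 78.6
```

```bash
python3 - <<'E'
from h import *
go((594.1,-74.4,165))
W=cap("wrist");S=cap("side")
a=W["color"][:,:,::-1]; x,y=proj(S,(594,-74,90)).astype(int); print(x,y)
b=S["color"][y-55:y+65,x-50:x+50,::-1]; print(x-50,y-55)
o=np.zeros((480,800,3),np.uint8); o[:384,:400]=a[:,56:456]; o[:,400:]=cv2.resize(b,(400,480),interpolation=cv2.INTER_CUBIC)
cv2.imwrite("pics/m1.png",o)
for n,c in(("W",W),("S",S)):
  for X in((594.1,-74.4,44),(594.1,-74.4,92)): print(n,proj(c,X).round(1))
E
```

```text
at [591.5 -74.2 160.9] yaw x 72.93 tilt z [-0.0029  0.0014 -1.    ] F [-0.2  0.3 -1.6] grip 0.27 t 5.72
(594.1, -74.4, 165) -> [ 0.05  0.25 -0.41]
283 243
233 188
W [253.7 186.7]
W [254.3 201.8]
S [282.5 251.5]
S [283.2 243. ]
```

View pics/m1.png

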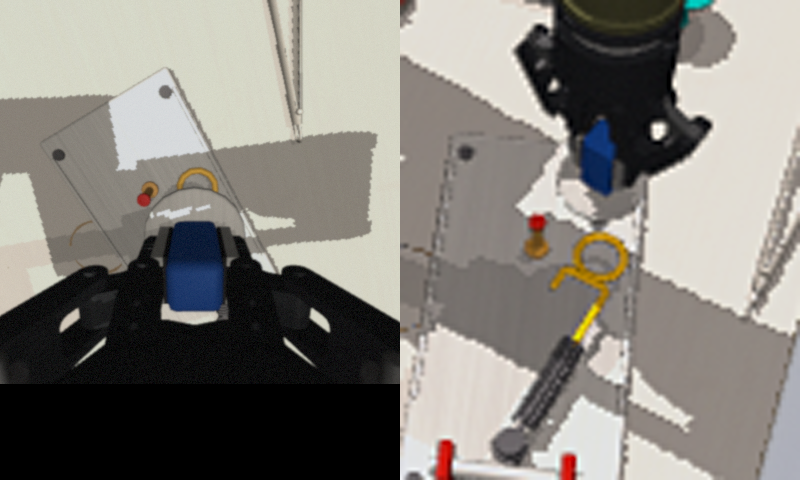

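>>> apply_moves --targets '[{"tx":0.2,"ty":0.3,"tz":1,"ax":0,"ay":0,"az":0,"jaw":255},{"tx":0.2,"ty":0.3,"tz":2.5,"ax":0,"ay":0,"az":0,"jaw":255},{"tx":0.2,"ty":0.3,"tz":3,"ax":0,"ay":0,"az":0,"jaw":255},{"tx":0.2,"ty":0.3,"tz":3,"ax":0,"ay":0,"az":0,"jaw":255},{"tx":0.2,"ty":0.3,"tz":3,"ax":0,"ay":0,"az":0,"jaw":255},{"tx":0.2,"ty":0.3,"tz":3,"ax":0,"ay":0,"az":0,"jaw":255}]'

```text
t: 6.32
ee_pos: [596.7, -74.0, 132.2]
tcp_rot: [[0.293, 0.956, 0.001], [0.956, -0.293, -0.0], [0.0, 0.001, -1.0]]
force: [0.5, -0.0, -1.3]
grip_width: 0.269
grasp_force: 78.6
```

```bash
python3 - <<'E'
from h import *
go((594.6,-73.2,97))
E
```

```text
at [596.7 -74.  132.2] yaw x 72.96 tilt z [ 5.e-04 -1.e-04 -1.e+00] F [ 0.5 -0.  -1.3] grip 0.269 t 6.32
(594.6, -73.2, 97) -> [ 0.01 -0.23  3.52]
```

```bash
python3 - <<'E'
from h import *
for i in range(4): W=cap("side"); print(np.round(read_state()["ee_pos"],1),np.abs(read_state()["qvel"]).max())
W=cap("side","x.png"); x,y=proj(W,(594,-74,60)).astype(int)
cv2.imwrite("pics/s2.png",cv2.resize(W["color"][y-20:y+20,x-25:x+25,::-1],None,fx=14,fy=14,interpolation=cv2.INTER_CUBIC)); print(x-25,y-20)
print(proj(W,(594.6,-74.4,44)),proj(W,(594.6,-74.4,58.7)))
go((594.6,-73.2,97))
E
```

```text
[596.9 -74.1 132.5] 0.23161687809260323
[596.9 -74.2 132.6] 0.17469273839039204
[596.9 -74.3 132.6] 0.0713579960655755
[596.8 -74.4 132.5] 0.13749006706368044
257 228
[282.64909278 251.53589151] [282.86414949 248.98568954]
at [596.8 -74.4 132.4] yaw x 72.92 tilt z [ 1.e-03 -2.e-04 -1.e+00] F [ 0.6  0.4 -1.4] grip 0.275 t 6.57
(594.6, -73.2, 97) -> [ 0.05 -0.25  3.54]
```

View pics/s2.png

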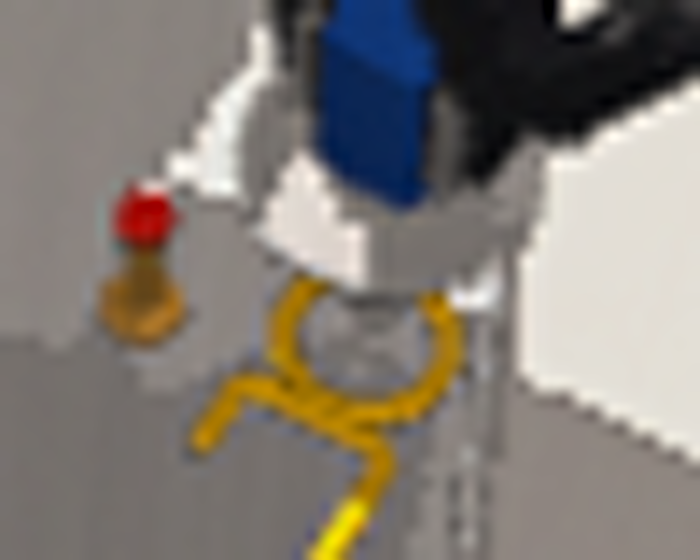

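>>> apply_moves --targets '[{"tx":0,"ty":-0.1,"tz":0.6,"ax":0,"ay":0,"az":0,"jaw":255},{"tx":0,"ty":-0.1,"tz":1.2,"ax":0,"ay":0,"az":0,"jaw":255},{"tx":0,"ty":-0.1,"tz":1.8,"ax":0,"ay":0,"az":0,"jaw":255},{"tx":0,"ty":-0.1,"tz":2.4,"ax":0,"ay":0,"az":0,"jaw":255},{"tx":0,"ty":-0.1,"tz":3,"ax":0,"ay":0,"az":0,"jaw":255},{"tx":0,"ty":-0.1,"tz":3.4,"ax":0,"ay":0,"az":0,"jaw":255},{"tx":0,"ty":-0.1,"tz":3.4,"ax":0,"ay":0,"az":0,"jaw":255},{"tx":0,"ty":-0.1,"tz":3.4,"ax":0,"ay":0,"az":0,"jaw":255}]'

```text
t: 7.23
ee_pos: [595.2, -73.9, 97.4]
tcp_rot: [[0.294, 0.956, -0.001], [0.956, -0.294, 0.0], [-0.0, -0.001, -1.0]]
force: [-0.0, 0.5, -1.5]
grip_width: 0.268
grasp_force: 78.6
```

```bash
cat > plan.py <<'E'
from h import *
ex=np.array([-.2021,.9794]); ey=np.array([-ex[1],ex[0]]); post=np.array([545.3,-68.8]); piv=post-165*ex
off=np.array([.5,1.5]) # TCP minus pin
def pin(th,s,trail=9.5):
    e=np.array([155+s,17.]); e=e*(1+trail/np.linalg.norm(e)); return piv+ex*(np.cos(th)*e[0]-np.sin(th)*e[1])+ey*(np.sin(th)*e[0]+np.cos(th)*e[1])
def steps(L,z):
    go(*[(*(pin(*a)+off).round(1),z) for a in L])
E
python3 - <<'E'
from plan import *
print("F",read_state()["force"],read_state()["ft_torque"])
z=read_state()["ee_pos"][2]
steps([(-.412,0,0),(-.412,0),(-.412,20),(-.412,40),(-.412,65)],z)
E
```

```text
F [-0.00635875  0.53265812 -1.5488303 ] [ 0.01884942 -0.00305447 -0.03609744]
at [595.2 -73.9  97.4] yaw x 72.92 tilt z [-9.e-04  2.e-04 -1.e+00] F [-0.   0.5 -1.5] grip 0.268 t 7.23
(np.float64(594.6), np.float64(-73.7), np.float64(97.39276706061649)) -> [ 0.   -0.07  0.  ]
(np.float64(595.5), np.float64(-64.3), np.float64(97.39276706061649)) -> [ 0.93 -0.26  0.  ]
(np.float64(599.8), np.float64(-44.7), np.float64(97.39276706061649)) -> [ 2.93 -0.42  0.  ]
(np.float64(604.0), np.float64(-25.2), np.float64(97.39276706061649)) -> [ 4.92 -0.59  0.  ]
(np.float64(609.3), np.float64(-0.7), np.float64(97.39276706061649)) -> [ 7.41 -0.8   0.  ]
```

>>> apply_moves --targets '[{"tx":0.5,"ty":-0.1,"tz":0,"ax":0,"ay":0,"az":0,"jaw":255},{"tx":0.9,"ty":-0.2,"tz":0,"ax":0,"ay":0,"az":0,"jaw":255},{"tx":1.6,"ty":-0.3,"tz":0,"ax":0,"ay":0,"az":0,"jaw":255},{"tx":2.3,"ty":-0.4,"tz":0,"ax":0,"ay":0,"az":0,"jaw":255},{"tx":2.9,"ty":-0.4,"tz":0,"ax":0,"ay":0,"az":0,"jaw":255},{"tx":3.6,"ty":-0.5,"tz":0,"ax":0,"ay":0,"az":0,"jaw":255},{"tx":4.3,"ty":-0.5,"tz":0,"ax":0,"ay":0,"az":0,"jaw":255},{"tx":4.9,"ty":-0.6,"tz":0,"ax":0,"ay":0,"az":0,"jaw":255},{"tx":4.9,"ty":-0.6,"tz":0,"ax":0,"ay":0,"az":0,"jaw":255},{"tx":4.9,"ty":-0.6,"tz":0,"ax":0,"ay":0,"az":0,"jaw":255}]'

```text
t: 8.07
ee_pos: [604.1, -25.2, 97.9]
tcp_rot: [[0.293, 0.956, -0.0], [0.956, -0.293, -0.001], [-0.001, -0.0, -1.0]]
force: [0.1, -2.8, -0.6]
grip_width: 0.269
grasp_force: 78.6
```

```bash
python3 - <<'E'
from plan import *
z=97
steps([(-.412,40),(-.412,65),(-.37,66),(-.33,66),(-.29,66),(-.25,66),(-.21,66),(-.17,66),(-.13,66),(-.115,66)],z)
W=cap("side"); x,y=proj(W,(594,-74,60)).astype(int)
cv2.imwrite("pics/s3.png",cv2.resize(W["color"][y-45:y+55,x-50:x+50,::-1],None,fx=6,fy=6,interpolation=cv2.INTER_CUBIC))
E
```

```text
at [604.1 -25.2  97.9] yaw x 72.98 tilt z [-2.e-04 -6.e-04 -1.e+00] F [ 0.1 -2.8 -0.6] grip 0.269 t 8.07
(np.float64(604.0), np.float64(-25.2), 97) -> [-0.   -0.01  0.09]
(np.float64(609.3), np.float64(-0.7), 97) -> [ 2.49 -0.22  0.08]
(np.float64(599.9), np.float64(1.3), 97) -> [ 2.41 -1.17  0.08]
(np.float64(590.6), np.float64(2.0), 97) -> [ 2.21 -2.08  0.08]
(np.float64(581.4), np.float64(2.2), 97) -> [ 1.96 -2.97  0.09]
(np.float64(572.2), np.float64(2.2), 97) -> [ 1.69 -3.85  0.09]
(np.float64(562.9), np.float64(1.7), 97) -> [ 1.37 -4.72  0.09]
(np.float64(553.7), np.float64(0.9), 97) -> [ 1.02 -5.58  0.09]
(np.float64(544.5), np.float64(-0.3), 97) -> [ 0.64 -6.43  0.09]
(np.float64(541.1), np.float64(-0.9), 97) -> [ 0.48 -6.73  0.09]
```

View pics/s3.png

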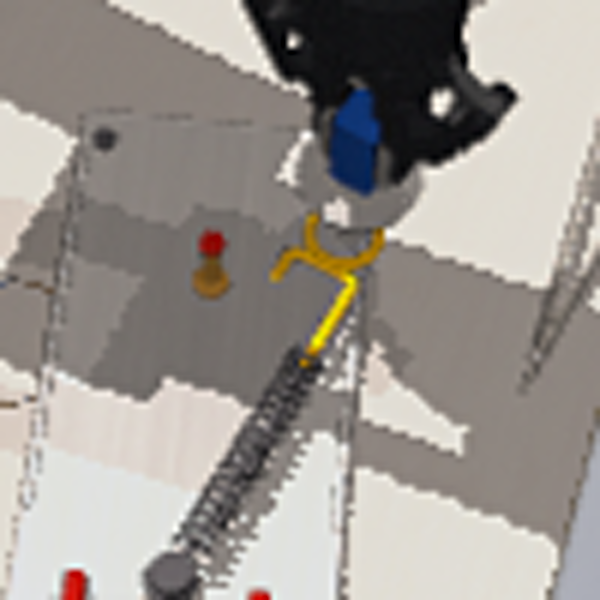

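>>> apply_moves --targets '[{"tx":0.7,"ty":-0.1,"tz":0,"ax":0,"ay":0,"az":0,"jaw":255},{"tx":1.5,"ty":-0.2,"tz":0,"ax":0,"ay":0,"az":0,"jaw":255},{"tx":2.2,"ty":-0.2,"tz":0,"ax":0,"ay":0,"az":0,"jaw":255},{"tx":2.8,"ty":-0.3,"tz":0,"ax":0,"ay":0,"az":0,"jaw":255},{"tx":2.7,"ty":-1.2,"tz":0,"ax":0,"ay":0,"az":0,"jaw":255},{"tx":2.5,"ty":-2.1,"tz":0,"ax":0,"ay":0,"az":0,"jaw":255},{"tx":2.3,"ty":-3,"tz":0,"ax":0,"ay":0,"az":0,"jaw":255},{"tx":2,"ty":-3.9,"tz":0,"ax":0,"ay":0,"az":0,"jaw":255},{"tx":1.7,"ty":-4.8,"tz":0,"ax":0,"ay":0,"az":0,"jaw":255},{"tx":1.3,"ty":-5.7,"tz":0,"ax":0,"ay":0,"az":0,"jaw":255},{"tx":0.9,"ty":-6.5,"tz":0,"ax":0,"ay":0,"az":0,"jaw":255},{"tx":0.8,"ty":-6.8,"tz":0,"ax":0,"ay":0,"az":0,"jaw":255}]'

```text
t: 9.12
ee_pos: [539.3, 1.9, 98.0]
tcp_rot: [[0.294, 0.956, -0.001], [0.956, -0.294, -0.0], [-0.001, -0.001, -1.0]]
force: [-0.1, -4.9, -1.6]
grip_width: 0.273
grasp_force: 78.6
```

```bash
python3 - <<'E'
from plan import *
for i in range(3): W=cap("side")
steps([(-.115,66),(-.115,60),(-.12,50),(-.135,42),(-.155,36),(-.162,30),(-.164,35,4),(-.164,35,0)],97)
W=cap("side"); x,y=proj(W,(560,-50,60)).astype(int)
cv2.imwrite("pics/s4.png",cv2.resize(W["color"][y-45:y+55,x-50:x+50,::-1],None,fx=6,fy=6,interpolation=cv2.INTER_CUBIC))
E
```

```text
at [540.6   2.   98.3] yaw x 72.92 tilt z [ 9.e-04 -4.e-04 -1.e+00] F [ 0.1 -5.2 -1.6] grip 0.272 t 9.27
(np.float64(541.1), np.float64(-0.9), 97) -> [-0.26  0.13  0.13]
(np.float64(541.6), np.float64(-6.9), 97) -> [-0.82  0.35  0.13]
(np.float64(543.5), np.float64(-16.7), 97) -> [-1.7   0.82  0.13]
(np.float64(547.2), np.float64(-24.1), 97) -> [-2.3   1.39  0.13]
(np.float64(551.6), np.float64(-29.5), 97) -> [-2.69  1.97  0.13]
(np.float64(553.2), np.float64(-35.3), 97) -> [-3.19  2.3   0.13]
(np.float64(554.1), np.float64(-35.7), 97) -> [-3.2   2.39  0.13]
(np.float64(554.7), np.float64(-39.7), 97) -> [-3.57  2.57  0.13]
```

View pics/s4.png

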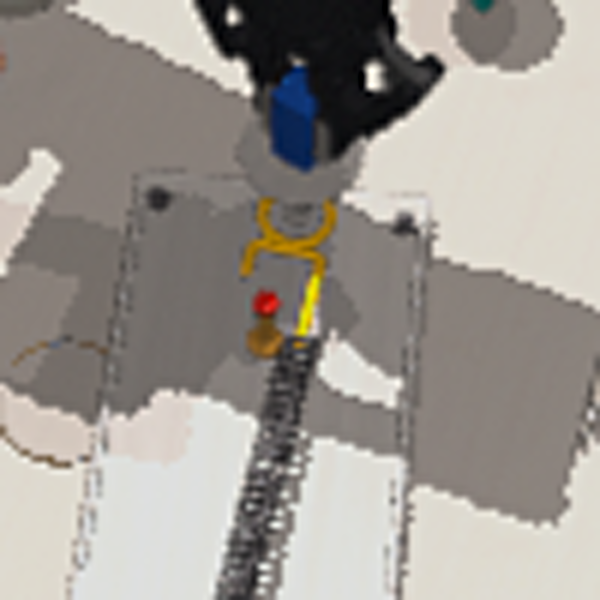

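>>> apply_moves --targets '[{"tx":-0.4,"ty":0.2,"tz":0,"ax":0,"ay":0,"az":0,"jaw":255},{"tx":-0.8,"ty":0.4,"tz":0,"ax":0,"ay":0,"az":0,"jaw":255},{"tx":-1.2,"ty":0.6,"tz":0,"ax":0,"ay":0,"az":0,"jaw":255},{"tx":-1.7,"ty":0.8,"tz":0,"ax":0,"ay":0,"az":0,"jaw":255},{"tx":-2,"ty":1.1,"tz":0,"ax":0,"ay":0,"az":0,"jaw":255},{"tx":-2.3,"ty":1.4,"tz":0,"ax":0,"ay":0,"az":0,"jaw":255},{"tx":-2.5,"ty":1.7,"tz":0,"ax":0,"ay":0,"az":0,"jaw":255},{"tx":-2.7,"ty":1.9,"tz":0,"ax":0,"ay":0,"az":0,"jaw":255},{"tx":-2.7,"ty":1.9,"tz":0,"ax":0,"ay":0,"az":0,"jaw":255},{"tx":-2.7,"ty":1.9,"tz":0,"ax":0,"ay":0,"az":0,"jaw":255}]'

```text
t: 10.15
ee_pos: [551.8, -29.1, 97.8]
tcp_rot: [[0.294, 0.956, -0.0], [0.956, -0.294, 0.0], [0.0, -0.0, -1.0]]
force: [1.0, -2.7, -1.3]
grip_width: 0.272
grasp_force: 78.6
```

```bash
python3 - <<'E'
from plan import *
for i in range(2): W=cap("side")
steps([(-.155,36),(-.162,30),(-.164,35,4),(-.164,35,0)],97)
E
```

```text
at [551.5 -29.   97.8] yaw x 72.93 tilt z [-3.e-04  1.e-04 -1.e+00] F [ 0.4 -3.7 -1.5] grip 0.272 t 10.25
(np.float64(551.6), np.float64(-29.5), 97) -> [-0.04  0.02  0.08]
(np.float64(553.2), np.float64(-35.3), 97) -> [-0.55  0.34  0.08]
(np.float64(554.1), np.float64(-35.7), 97) -> [-0.56  0.44  0.08]
(np.float64(554.7), np.float64(-39.7), 97) -> [-0.93  0.61  0.08]
```

Ease to the eye centre and check that the load drops off the pin.

>>> apply_moves --targets '[{"tx":-0.2,"ty":0.1,"tz":0,"ax":0,"ay":0,"az":0,"jaw":255},{"tx":-0.4,"ty":0.2,"tz":0,"ax":0,"ay":0,"az":0,"jaw":255},{"tx":-0.6,"ty":0.4,"tz":0,"ax":0,"ay":0,"az":0,"jaw":255},{"tx":-0.8,"ty":0.5,"tz":0,"ax":0,"ay":0,"az":0,"jaw":255},{"tx":-0.9,"ty":0.6,"tz":0,"ax":0,"ay":0,"az":0,"jaw":255},{"tx":-0.9,"ty":0.6,"tz":0,"ax":0,"ay":0,"az":0,"jaw":255},{"tx":-0.9,"ty":0.6,"tz":0,"ax":0,"ay":0,"az":0,"jaw":255}]'

```text
t: 10.83
ee_pos: [554.8, -39.5, 97.9]
tcp_rot: [[0.294, 0.956, -0.0], [0.956, -0.294, 0.0], [0.0, -0.0, -1.0]]
force: [-0.2, -0.1, -2.3]
grip_width: 0.273
grasp_force: 78.6
```

```bash
python3 - <<'E'
from plan import *
W=cap("side")
steps([(-.164,35,0)],97)
W=cap("side"); x,y=proj(W,(550,-60,50)).astype(int); print(x-25,y-25)
cv2.imwrite("pics/s5.png",cv2.resize(W["color"][y-25:y+25,x-25:x+25,::-1],None,fx=12,fy=12,interpolation=cv2.INTER_CUBIC))
for i in range(4): cap("side");print(np.round(read_state()["force"],1))
E
```

```text
at [554.7 -39.5  97.9] yaw x 72.91 tilt z [-1.e-04  2.e-04 -1.e+00] F [ 0.4 -1.3 -1.2] grip 0.272 t 10.88
(np.float64(554.7), np.float64(-39.7), 97) -> [-0.02  0.01  0.09]
244 216
[-0.3 -0.8 -0.9]
[ 0.5 -0.3 -1.8]
[ 0.8 -0.4 -1.4]
[ 0.  -1.3 -1. ]
```

View pics/s5.png

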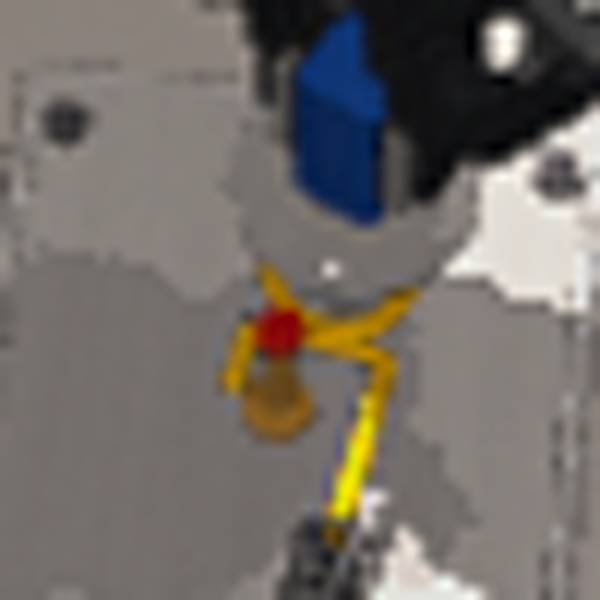

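>>> apply_moves --targets '[{"tx":0,"ty":0,"tz":-0.6,"ax":0,"ay":0,"az":0,"jaw":255},{"tx":0,"ty":0,"tz":-1.2,"ax":0,"ay":0,"az":0,"jaw":255},{"tx":0,"ty":0,"tz":-1.8,"ax":0,"ay":0,"az":0,"jaw":255},{"tx":0,"ty":0,"tz":-2.4,"ax":0,"ay":0,"az":0,"jaw":255},{"tx":0,"ty":0,"tz":-3.2,"ax":0,"ay":0,"az":0,"jaw":255},{"tx":0,"ty":0,"tz":-4.5,"ax":0,"ay":0,"az":0,"jaw":255},{"tx":0,"ty":0,"tz":-6,"ax":0,"ay":0,"az":0,"jaw":255},{"tx":0,"ty":0,"tz":-7.5,"ax":0,"ay":0,"az":0,"jaw":255},{"tx":0,"ty":0,"tz":-7.5,"ax":0,"ay":0,"az":0,"jaw":255},{"tx":0,"ty":0,"tz":-7.5,"ax":0,"ay":0,"az":0,"jaw":255}]'

```text
t: 11.97
ee_pos: [555.7, -39.6, 174.2]
tcp_rot: [[0.294, 0.956, 0.003], [0.956, -0.294, -0.0], [0.0, 0.003, -1.0]]
force: [-0.0, 0.5, -2.6]
grip_width: 0.269
grasp_force: 78.7
```

```bash
python3 - <<'E'
from plan import *
for i in range(2): cap("side")
go((484.4,197.4,175),(484.4,197.4,81.5))
E
```

```text
at [554.2 -39.4 172.5] yaw x 72.92 tilt z [-8.e-04  2.e-04 -1.e+00] F [-0.3  0.4 -1.9] grip 0.273 t 12.07
(484.4, 197.4, 175) -> [ 20.59 -13.63  -0.24]
(484.4, 197.4, 81.5) -> [ 20.59 -13.62   9.11]
```

>>> apply_moves --targets '[{"tx":1.5,"ty":-1,"tz":-0.3,"ax":0,"ay":0,"az":0,"jaw":255},{"tx":4,"ty":-2.6,"tz":-0.3,"ax":0,"ay":0,"az":0,"jaw":255},{"tx":7,"ty":-4.6,"tz":-0.3,"ax":0,"ay":0,"az":0,"jaw":255},{"tx":10,"ty":-6.6,"tz":-0.3,"ax":0,"ay":0,"az":0,"jaw":255},{"tx":13,"ty":-8.6,"tz":-0.3,"ax":0,"ay":0,"az":0,"jaw":255},{"tx":16,"ty":-10.6,"tz":-0.3,"ax":0,"ay":0,"az":0,"jaw":255},{"tx":19,"ty":-12.6,"tz":-0.3,"ax":0,"ay":0,"az":0,"jaw":255},{"tx":20.6,"ty":-13.6,"tz":-0.3,"ax":0,"ay":0,"az":0,"jaw":255},{"tx":20.6,"ty":-13.6,"tz":-0.3,"ax":0,"ay":0,"az":0,"jaw":255},{"tx":20.6,"ty":-13.6,"tz":-0.3,"ax":0,"ay":0,"az":0,"jaw":255},{"tx":20.6,"ty":-13.6,"tz":-0.3,"ax":0,"ay":0,"az":0,"jaw":255}]'

```text
t: 12.98
ee_pos: [484.9, 196.7, 175.1]
tcp_rot: [[0.293, 0.956, -0.001], [0.956, -0.293, -0.001], [-0.002, -0.001, -1.0]]
force: [0.0, 0.9, -2.6]
grip_width: 0.273
grasp_force: 78.6
```

```bash
python3 - <<'E'
from plan import *
for i in range(3): cap("side"); print(np.round(read_state()["ee_pos"],1))
go((484.4,197.4,150),(484.4,197.4,82))
E
```

```text
[485.1 196.4 175.3]
[485.4 196.2 175.4]
[485.5 196.2 175.5]
at [485.5 196.2 175.5] yaw x 72.84 tilt z [-6.e-04 -5.e-04 -1.e+00] F [ 0.4 -0.8 -1.1] grip 0.267 t 13.13
(484.4, 197.4, 150) -> [ 0.09 -0.14  2.55]
(484.4, 197.4, 82) -> [ 0.09 -0.13  9.35]
```

>>> apply_moves --targets '[{"tx":0.1,"ty":-0.1,"tz":1.5,"ax":0,"ay":0,"az":0,"jaw":255},{"tx":0.1,"ty":-0.1,"tz":3,"ax":0,"ay":0,"az":0,"jaw":255},{"tx":0.1,"ty":-0.1,"tz":4,"ax":0,"ay":0,"az":0,"jaw":255},{"tx":0.1,"ty":-0.1,"tz":5,"ax":0,"ay":0,"az":0,"jaw":255},{"tx":0.1,"ty":-0.1,"tz":6,"ax":0,"ay":0,"az":0,"jaw":255},{"tx":0.1,"ty":-0.1,"tz":7,"ax":0,"ay":0,"az":0,"jaw":255},{"tx":0.1,"ty":-0.1,"tz":8,"ax":0,"ay":0,"az":0,"jaw":255},{"tx":0.1,"ty":-0.1,"tz":8.7,"ax":0,"ay":0,"az":0,"jaw":255},{"tx":0.1,"ty":-0.1,"tz":9.1,"ax":0,"ay":0,"az":0,"jaw":255},{"tx":0.1,"ty":-0.1,"tz":9.2,"ax":0,"ay":0,"az":0,"jaw":255},{"tx":0.1,"ty":-0.1,"tz":9.2,"ax":0,"ay":0,"az":0,"jaw":255},{"tx":0.1,"ty":-0.1,"tz":9.2,"ax":0,"ay":0,"az":0,"jaw":255}]'

```text
t: 14.13
ee_pos: [484.9, 198.8, 84.2]
tcp_rot: [[0.293, 0.956, 0.001], [0.956, -0.293, 0.0], [0.0, 0.001, -1.0]]
force: [0.3, 0.9, -0.9]
grip_width: 0.274
grasp_force: 78.7
```

```bash
python3 - <<'E'
from plan import *
for i in range(3): cap("side"); print(np.round(read_state()["ee_pos"],1),np.round(read_state()["force"],1))
E
```

```text
[485.  198.8  84.4] [ 0.5  0.2 -1.7]
[485.1 198.8  84.4] [-0.5 -0.1 -0.9]
[485.  198.8  84.4] [-0.5  0.1 -0.9]
```

>>> apply_moves --targets '[{"tx":0,"ty":0,"tz":0.1,"ax":0,"ay":0,"az":0,"jaw":255},{"tx":0,"ty":0,"tz":0.2,"ax":0,"ay":0,"az":0,"jaw":255},{"tx":0,"ty":0,"tz":0.3,"ax":0,"ay":0,"az":0,"jaw":255},{"tx":0,"ty":0,"tz":0.3,"ax":0,"ay":0,"az":0,"jaw":255},{"tx":0,"ty":0,"tz":0.3,"ax":0,"ay":0,"az":0,"jaw":255}]' --grip_force 20

```text
t: 14.7
ee_pos: [484.7, 198.6, 81.5]
tcp_rot: [[0.294, 0.956, 0.001], [0.956, -0.294, 0.0], [0.0, 0.001, -1.0]]
force: [-2.0, -0.1, 4.8]
grip_width: 0.272
grasp_force: 79.2
```

>>> apply_moves --targets '[{"tx":0,"ty":0,"tz":0.3,"ax":0,"ay":0,"az":0,"jaw":170},{"tx":0,"ty":0,"tz":0.3,"ax":0,"ay":0,"az":0,"jaw":120},{"tx":0,"ty":0,"tz":0.2,"ax":0,"ay":0,"az":0,"jaw":60},{"tx":0,"ty":0,"tz":0,"ax":0,"ay":0,"az":0,"jaw":0},{"tx":0,"ty":0,"tz":0,"ax":0,"ay":0,"az":0,"jaw":0},{"tx":0,"ty":0,"tz":0,"ax":0,"ay":0,"az":0,"jaw":0},{"tx":0,"ty":0,"tz":-1,"ax":0,"ay":0,"az":0,"jaw":0},{"tx":0,"ty":0,"tz":-3,"ax":0,"ay":0,"az":0,"jaw":0},{"tx":0,"ty":0,"tz":-6,"ax":0,"ay":0,"az":0,"jaw":0},{"tx":0,"ty":0,"tz":-10,"ax":0,"ay":0,"az":0,"jaw":0},{"tx":0,"ty":0,"tz":-14,"ax":0,"ay":0,"az":0,"jaw":0},{"tx":0,"ty":0,"tz":-16,"ax":0,"ay":0,"az":0,"jaw":0}]'

```text
t: 15.7
ee_pos: [486.5, 199.2, 246.6]
tcp_rot: [[0.294, 0.956, 0.007], [0.956, -0.294, 0.002], [0.004, 0.006, -1.0]]
force: [0.8, 0.3, 0.0]
grip_width: 1.0
grasp_force: 0.0
```

```bash
python3 - <<'E'
from plan import *
for i in range(2): cap("side")
go()
S=cap("side"); W=cap("wrist")
x,y=proj(S,(510,60,50)).astype(int); print(x,y)
a=cv2.resize(S["color"][y-75:y+75,x-50:x+50,::-1],(400,600),interpolation=cv2.INTER_CUBIC); b=np.zeros((600,400,3),np.uint8); b[:384]=W["color"][:,56:456,::-1]
cv2.imwrite("pics/end.png",np.hstack([a,b]))
E
```

```text
at [487.6 199.6 246.6] yaw x 72.93 tilt z [ 0.0105  0.0033 -0.9999] F [ 0.9 -0.1 -0.5] grip 1.002 t 15.8
268 205
```

View pics/end.png

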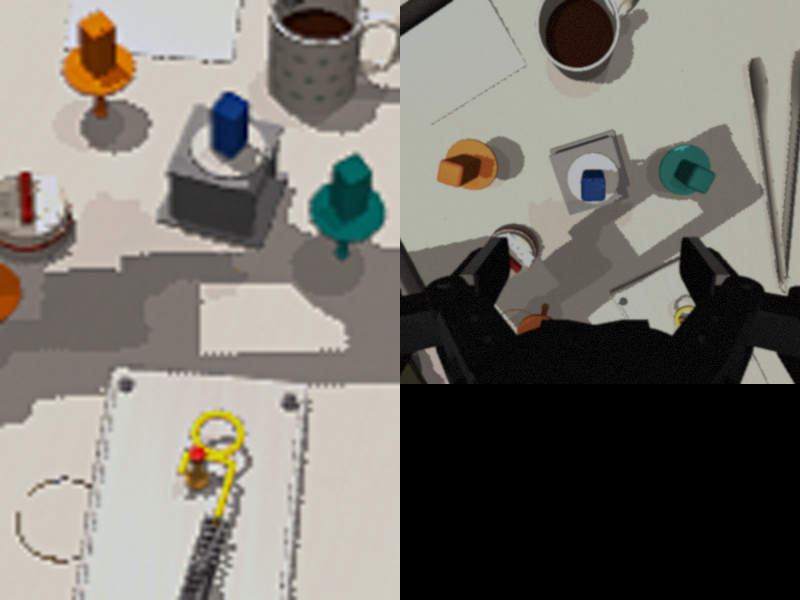

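The puller stands upright in its stand at (230,125), and the spring is hooked round the red-capped post at (197,460). The gripper is clear of everything.

```bash
python3 -c "
from h import *
print(sign_off())"
```

```text
the job is handed in; nothing more can be done
None
```

The spring is hooked round the red-capped post, the puller is back upright in its stand and released, and the job was handed in at about 16 s; the sign-off gave no verdict.

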